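Stroke down the keeper leaves of a strip holder

TASK

Close the row of raised keeper leaves on the curved strip holder: run your fingertips lightly along the row, from the end where the leaves are hinged towards their free tips, so that they fold down flat one after another in that order and stay flat. Press lightly enough that the sprung bed never reaches its stop, do not pull or lift any leaf up, leave the weights, tin and loupe standing where they are, and take your hand away at the end.

Things in the scene. Friction and masses are not known exactly. Their poses are not given: they have to be found in the camera images.
- holder: Curved sample-strip holder fixed to the bench: a grey arc-shaped base 60 mm wide and about 245 mm long, carrying a sprung dark bed 34 mm wide with five flat metal keeper leaves in a row. Origin: on the bench under the middle of the row. Its z is up; the row follows an arc of radius 220 mm about the point 220 mm along its -x, so the row bulges to +x; along the row the stroke runs from the +y end to the -y end
- stroke_start (a point): centre of the level landing (31 mm long) at the start of the row, on its top face, 42 mm above the bench with the bed up. It moves with the bed
- stroke_end (a point): centre of the level landing (31 mm long) at the far end of the row, on its top face, 42 mm above the bench. From stroke_start to stroke_end is 224 mm along the arc of radius 220 mm
- hinge_0 (a point): hinge of keeper leaf 1 of 5 counted from stroke_start, mid-width, at the height of the leaf's top face when it is flat (level with the landings), on the arc. The next hinge is 36 mm farther on
- hinge_1 (a point): hinge of keeper leaf 2 of 5 counted from stroke_start, mid-width, at the height of the leaf's top face when it is flat (level with the landings), on the arc. The next hinge is 36 mm farther on
- hinge_2 (a point): hinge of keeper leaf 3 of 5 counted from stroke_start, mid-width, at the height of the leaf's top face when it is flat (level with the landings), on the arc. The next hinge is 36 mm farther on
- hinge_3 (a point): hinge of keeper leaf 4 of 5 counted from stroke_start, mid-width, at the height of the leaf's top face when it is flat (level with the landings), on the arc. The next hinge is 36 mm farther on
- hinge_4 (a point): hinge of keeper leaf 5 of 5 counted from stroke_start, mid-width, at the height of the leaf's top face when it is flat (level with the landings), on the arc. The next hinge is 36 mm farther on
- leaf_0 (a joint): angle (rad) of keeper leaf 1: 0 lies flat, level with the landings; positive has its free tip raised (0.3 to 0.5 at the start, can go to 1.3). The leaf is a plate 30 mm long, 26 mm wide, 2.5 mm thick, hinged at its stroke_start end with the free tip towards stroke_end; the hinge is stiff and stays where it is left; about 1 N at the tip moves it
- leaf_1 (a joint): angle (rad) of keeper leaf 2: 0 lies flat, level with the landings; positive has its free tip raised (0.3 to 0.5 at the start, can go to 1.3). The leaf is a plate 30 mm long, 26 mm wide, 2.5 mm thick, hinged at its stroke_start end with the free tip towards stroke_end; the hinge is stiff and stays where it is left; about 1 N at the tip moves it
- leaf_2 (a joint): angle (rad) of keeper leaf 3: 0 lies flat, level with the landings; positive has its free tip raised (0.3 to 0.5 at the start, can go to 1.3). The leaf is a plate 30 mm long, 26 mm wide, 2.5 mm thick, hinged at its stroke_start end with the free tip towards stroke_end; the hinge is stiff and stays where it is left; about 1 N at the tip moves it
- leaf_3 (a joint): angle (rad) of keeper leaf 4: 0 lies flat, level with the landings; positive has its free tip raised (0.3 to 0.5 at the start, can go to 1.3). The leaf is a plate 30 mm long, 26 mm wide, 2.5 mm thick, hinged at its stroke_start end with the free tip towards stroke_end; the hinge is stiff and stays where it is left; about 1 N at the tip moves it
- leaf_4 (a joint): angle (rad) of keeper leaf 5: 0 lies flat, level with the landings; positive has its free tip raised (0.3 to 0.5 at the start, can go to 1.3). The leaf is a plate 30 mm long, 26 mm wide, 2.5 mm thick, hinged at its stroke_start end with the free tip towards stroke_end; the hinge is stiff and stays where it is left; about 1 N at the tip moves it
- bed (a joint): how far the sprung bed, with all leaves and landings, is pressed down (m): 0 up, 0.012 at its stop. It begins to sink at about 4 N and gives 0.8 N more per mm (about 14 N at the stop); springs back when let go
- weight_0: small knobbed brass weight, 36 mm across, 53 mm high, standing inside the bend of the holder. Loose bystander; origin at the centre of its underside, z up
- weight_main: large knobbed metal weight, 54 mm across, 72 mm high, standing outside the bend of the holder. Loose bystander; origin at the centre of its underside, z up
- sample_tin: round white tin, 67 mm across, 33 mm high, on the right. Loose bystander; origin at the centre of its underside, z up
- weight_1: small knobbed brass weight, 29 mm across, 48 mm high, standing well to the left. Loose bystander; origin at the centre of its underside, z up
- weight_3: knobbed metal weight, 44 mm across, 68 mm high, standing well to the left. Loose bystander; origin at the centre of its underside, z up
- loupe: black standing loupe, 37 mm across, 42 mm high, beyond and to the left. Loose bystander; origin at the centre of its underside, z up

How it is judged (in metres and radians):
On the way, in this order (a step that is already met when the one before it is completed fails the run):
1. leaf 1 is folded flat (value of joint leaf_0 below 0.17 rad), for 0.05 s.
2. leaf 2 is folded flat (value of joint leaf_1 below 0.17 rad), for 0.05 s.
3. leaf 3 is folded flat (value of joint leaf_2 below 0.17 rad), for 0.05 s.
4. leaf 4 is folded flat (value of joint leaf_3 below 0.17 rad), for 0.05 s.
5. leaf 5 is folded flat (value of joint leaf_4 below 0.17 rad), for 0.05 s.
At the end, for the whole second after the job is handed in: All five leaves lie flat (under 0.17 rad, tip less than 5 mm up) and still, the bed is back up (within 2 mm), and the four weights, the tin and the loupe stand within 20 mm of where they were (value of joint each of leaf_0, leaf_1, leaf_2, leaf_3, leaf_4 below 0.17 rad and velocity of joint each of leaf_0, leaf_1, leaf_2, leaf_3, leaf_4 below 0.1 rad/s and value of joint bed below 0.002 m and distance of each of weight_0, weight_main, sample_tin, weight_1, weight_3, loupe from where it was at the start of the episode below 0.02 m and angle between each of weight_0, weight_main, sample_tin, weight_1, weight_3, loupe's own z axis and vertical below 0.2 rad); the robot touches nothing.
It fails at once if the sprung bed is pressed to its stop (more than 11 mm down) (value of joint bed above 0.011 m).
It fails at once if a leaf is pulled or lifted up (beyond 0.75 rad) (value of joint any of leaf_0, leaf_1, leaf_2, leaf_3, leaf_4 above 0.75 rad).
It fails at once if a bystander is lifted, carried, pushed or tipped (distance of any of weight_0, weight_main, sample_tin, weight_1, weight_3, loupe from where it was at the start of the episode above 0.02 m or angle between any of weight_0, weight_main, sample_tin, weight_1, weight_3, loupe's own z axis and vertical above 0.3 rad).
It also fails if it takes over 45 s, if anything falls off the work surface, if the arm or the gripper's body presses on something with over 40 N, if the wrist force passes 120 N, or if a joint passes its speed limit or range.

ROBOT

A 7-joint arm with a two-finger parallel gripper is mounted at the origin on a cart in front of the work surface, level with it; the furniture and walls round the work are solid. World frame = base frame: x ahead of the robot, y to its left, z up, the work surface at z = 0. Lengths are in mm, angles in rad, forces in N, time in s.
With the tool pointing down it reaches from about 400 to 900 mm from the base axis. Payload 5.6 kg.
Tool frame: the origin (TCP) lies between the finger pads; the fingertips stand bot.tcp_to_tips ahead of it and the grasp point (between the pads) lies 8 mm behind it (bot.tcp_to_tips is the distance from the TCP to the fingertips, in mm); z points along the fingers, y is the line along which they close (so a half turn about z gives the same grasp; the last joint's range is limited). The gripper opens to 92 mm and grips with 3 to 60 N. Pads are 20 mm wide; open, the fingers measure 128 mm over their backs; the gripper's body (75 mm by 189 mm) begins 69 mm behind the grasp point.
Start: joints at [-1.392, 0.468, -0.012, 1.603, 0.006, 1.071, -0.056], TCP at [143.032, 634.074, 225.592] pointing down, gripper open.
Joint ranges: [-2.53, 2.53], [-0.31, 2.02], [-1.57, 1.55], [0.28, 2.44], [-1.29, 4.43], [0.15, 1.84], [-2.92, 2.92]. Speed limits (rad/s): [2.57, 2.57, 3.14, 3.14, 3.14, 3.14, 3.14].

INTERFACE

Orientations are given as a rotation vector (axis times angle).
In Python, from station import bot, imaging, nets gives the robot as it stands. The module is installed in compiled form; this text tells all that it offers.
- The arm moves only by the shell command python3 -m jog 'ROWS' [OPENING] [FORCE]. ROWS is JSON, a list that holds one entry, the list of rows, each a list of 6 numbers: the shift along the tool's x, y, z in units of 100 mm (1.0 is 100 mm), then the turn, a rotation vector about the tool's x, y, z in units of 45 degrees (1.0 is 45 degrees). A call has 1 to 8 rows; each row is the pose to reach, as a shift and turn from the pose commanded when the call began, along the tool's axes at that moment; what a row does not reach only later rows make up. A row lasts 1/8 s, in which the tool goes at most 62.5 mm and 10.7 degrees, less where a joint would pass 70% of its speed; a pose out of reach is approached as far as the arm can. A call with a number of a shift or a turn outside -1 to 1 is refused whole. A call with a gripper value outside its range is refused whole. OPENING is the closure, from 0 (fully open) to 1 (shut), set as the call begins (- or left out, the last holds). The fingers move at their own pace and stop on an object; FORCE is the grip in N (left out, the last holds). Time passes only in rows, so rows that repeat a pose let the fingers close. It gives the time, the measured TCP pose, the force, the opening and the grip force at its end, in the units of the state.
- bot.get_state(): the state, without advancing time (a new reading comes with each control period).
- imaging.camera(name): name is "side" or "top" or "wrist"; returns a dict with "pixels" (384x512x3 uint8, blue, green, red), "fx", "fy", "cx", "cy" (pixels), "cam_to_world" (4x4, takes a point from camera to world coordinates). Camera axes: x right, y up, looking along -z (the intrinsics and any distortion apply to the point x, -y, -z); pixel columns grow to the right and rows downward; lengths in mm; the calibration is good to about 2 mm. The wrist camera is an equidistant fisheye: a pixel r from the principal point sees the ray r / f radians off the axis. A picture is of the moment at which its call begins. There is no depth.
- bot.sign_off(): hands the job in; it is judged then, once.
Trained networks look in a picture, given as the dict that the camera call returned (one of the last four; its "shot" number tells which), for a name from the list of things; names that differ only in an ending like _2 or _b are one class to them, and where a whole thing is asked for, a point or a joint stands for the part that bears it (a point fixed in the world has none). Each returns a list of dicts, best first, with "score" (0 to 1); they miss things now and then, are a little off and sometimes report something else, mostly with a low value. They report only what shows in the picture. A call takes as long as a camera call.
- nets.recognise(picture, name): "xy" ([column, row] in pixels, amid what is visible of it).
- nets.mark_of(picture, name): "xy" ([column, row] in pixels: a listed point, or the origin of a listed thing).
The state is a dict: "t": time; "qpos": joint angles; "joint_vel": joint speeds; "joint_efforts": joint torques, N m; "eef_pos": TCP position; "tcp_rot": TCP orientation; "force": force on the tool from outside, world axes, zero at the start; "torque": the same for the moment, N m; "finger_gap": finger opening in mm; "grip_force": force on a finger pad.
Only numpy, scipy, OpenCV 4.12 (cv2) and the standard library are available. Lean on these libraries where they do the work, as an engineer would, in place of code of your own. Each camera call takes 0.05 s, during which the arm holds its last target. There are 200 camera calls.

## Working session

There is one attempt and no reset: what is moved stays moved. The work goes in short steps, Python scripts to look and compute and a shell command to move; the robot and the scene stay as the last step left them, time stands still between calls to the robot, and variables do not carry over. Pictures are saved under pics/ and viewed, at most 10 in all, crops included, and the job is handed in when it is done.

```bash
mkdir -p pics
cat > h.py <<'E'
from station import bot, imaging, nets
import numpy as np, cv2
from scipy.spatial.transform import Rotation as R
def ray(p,xy):
    M=np.array(p["cam_to_world"]); d=np.array([(xy[0]-p["cx"])/p["fx"],-(xy[1]-p["cy"])/p["fy"],-1.])
    return M[:3,3],M[:3,:3]@d
def onz(p,xy,z):
    o,d=ray(p,xy); return o+d*(z-o[2])/d[2]
E
python3 - <<'E'
from h import *
s=bot.get_state(); print(s, bot.tcp_to_tips)
for c in ["top","side"]:
    p=imaging.camera(c); cv2.imwrite(f"pics/{c}.png",p["pixels"]); print(c,p["fx"],np.round(p["cam_to_world"],3).tolist())
    for n,z in [("stroke_start",42),("hinge_0",42),("hinge_1",42),("hinge_2",42),("hinge_3",42),("hinge_4",42),("stroke_end",42),("weight_0",0),("weight_main",0),("sample_tin",0),("weight_1",0),("weight_3",0),("loupe",0)]:
        for r in nets.mark_of(p,n)[:5 if n=="hinge_0" else 1]: print(n,np.round(r["xy"]),round(r["score"],2),np.round(onz(p,r["xy"],z)))
E
```

```text
{'t': 0.0, 'qpos': array([-1.39203328,  0.4683717 , -0.01160824,  1.60361249,  0.00603577,
        1.07144644, -0.05629611]), 'joint_vel': array([-5.34934074e-04, -8.04798354e-04, -6.96293746e-05, -1.03273567e-03,
       -7.65617825e-04, -1.25361537e-03, -4.64789077e-04]), 'joint_efforts': array([-1.51288318e-04, -5.20582116e+01, -1.21191546e-02, -2.43766093e+01,
       -5.65247086e-02,  1.72798085e-02,  1.71414326e-04]), 'eef_pos': array([142.91541833, 633.50409675, 224.64853366]), 'tcp_rot': array([-3.47685615e-01, -3.12224710e+00,  2.83295391e-03]), 'force': array([ 0.00961804, -0.47761246, -0.71514197]), 'torque': array([ 0.03824464, -0.09004015,  0.0018194 ]), 'grip_force': 0.0, 'finger_gap': 92.17291924316439} 11.0
top 401.25097552228897 [[-0.019, 0.998, -0.055, 519.784], [-1.0, -0.019, -0.014, 72.718], [-0.015, 0.055, 0.998, 1084.343], [0.0, 0.0, 0.0, 1.0]]
stroke_start [243. 203.] 0.65 [556. 121.  42.]
hinge_0 [275. 194.] 0.97 [578.  38.  42.]
hinge_0 [249. 195.] 0.85 [577. 105.  42.]
hinge_0 [301. 198.] 0.82 [567. -30.  42.]
hinge_0 [293. 195.] 0.79 [575. -10.  42.]
hinge_0 
[... 690 characters left out ...]
 136.  42.]
hinge_0 [259. 189.] 0.95 [572.  47.  42.]
hinge_0 [261. 180.] 0.87 [578.   0.  42.]
hinge_0 [269. 173.] 0.74 [566. -40.  42.]
hinge_0 [257. 206.] 0.68 [559. 120.  42.]
hinge_0 [257. 195.] 0.67 [570.  76.  42.]
hinge_1 [259. 189.] 0.95 [572.  47.  42.]
hinge_2 [259. 189.] 0.95 [572.  47.  42.]
hinge_3 [259. 189.] 0.95 [572.  47.  42.]
hinge_4 [259. 189.] 0.95 [572.  47.  42.]
stroke_end [283. 166.] 0.89 [538. -84.  42.]
weight_0 [290. 306.] 0.88 [442. 357.   0.]
weight_main [235. 192.] 0.75 [648.   4.   0.]
sample_tin [329. 167.] 0.75 [ 419. -187.    0.]
weight_1 [290. 306.] 0.88 [442. 357.   0.]
weight_3 [290. 306.] 0.88 [442. 357.   0.]
loupe [269. 170.] 0.66 [ 588. -132.    0.]
```

Run:
```python
import cv2
t=cv2.imread("pics/top.png")[130:270,200:400]; cv2.imwrite("pics/topc.png",cv2.resize(t,None,fx=4,fy=4,interpolation=3))
```

```text
(no output)
```

View pics/topc.png

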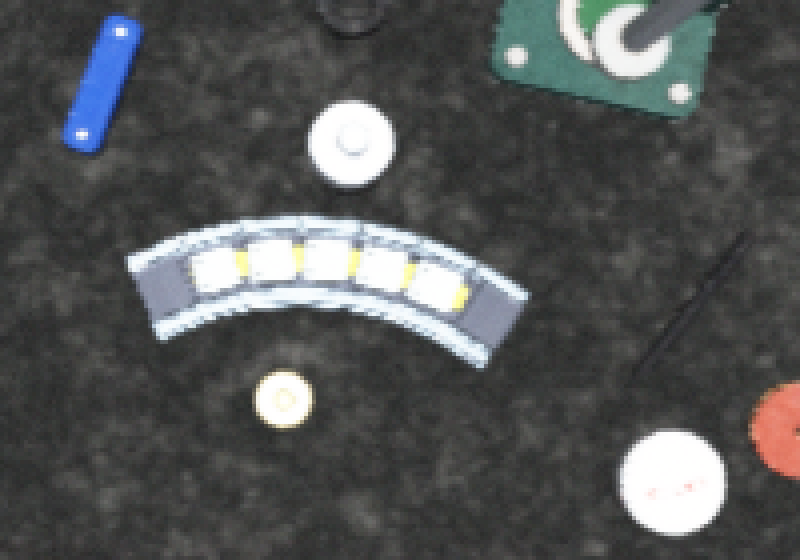

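View pics/side.png

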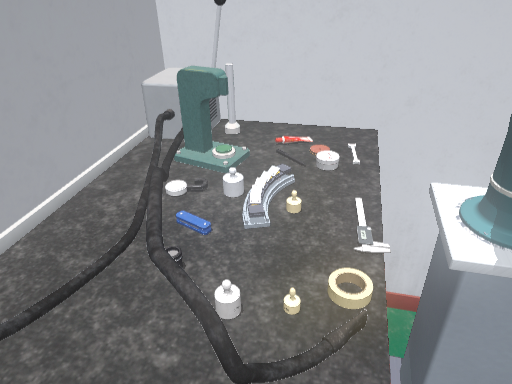

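The top crop shows the start landing at about px (241,202), the end landing at (324,209), weight_main at (287,165), the small weight at (271,230) and the tin at (368,250). The side view agrees with this. The fingertips can run with tool y along the row, 20 mm wide across it. Next I fit the holder pose.

```bash
cat >> h.py <<'E'
def arc(s,v): # s along stroke from start(0..224); v=x,y,yaw -> world xy, tangent yaw
    a=(112-s)/220; p=220*np.array([np.cos(a)-1,np.sin(a)])
    c,n=np.cos(v[2]),np.sin(v[2]); p=np.array([v[0]+c*p[0]-n*p[1],v[1]+n*p[0]+c*p[1]])
    return p, v[2]+a   # stroke dir = -(local y rotated by a)
def goal(v,s,z,n=1,off=0):
    st=bot.get_state(); T=R.from_rotvec(st["tcp_rot"]); p,a=arc(s,v)
    p=p+off*np.array([np.cos(a),np.sin(a)])
    y=np.array([-np.sin(a),np.cos(a),0]); zz=np.array([0,0,-1.]); x=np.cross(y,zz)
    G=R.from_matrix(np.c_[x,y,zz]); d=np.r_[p,z]-st["eef_pos"]
    return T.inv().apply(d)/100, (T.inv()*G).as_rotvec()/(np.pi/4)
E
python3 - <<'E'
from h import *
from scipy.optimize import least_squares
def proj(M,fx,w):
    pass
P={c:imaging.camera(c) for c in ["top","side"]}
obs=[]
for c in P:
    for n,s in [("stroke_start",0),("stroke_end",224)]:
        obs.append((c,s,nets.mark_of(P[c],n)[0]["xy"]))
obs+=[("top",0,(241.5,202.5)),("top",224,(324.3,209.5))]
def pr(p,w):
    M=np.array(p["cam_to_world"]); q=M[:3,:3].T@(w-M[:3,3]); return np.array([p["cx"]+p["fx"]*q[0]/-q[2],p["cy"]-p["fy"]*q[1]/-q[2]])
f=lambda v:np.concatenate([pr(P[c],np.r_[arc(s,v)[0],42])-xy for c,s,xy in obs])
r=least_squares(f,[575,25,0.05],loss="soft_l1",x_scale=[10,10,.1]); v=r.x
print(v,np.round(r.fun.reshape(-1,2),1)); print(arc(0,v),arc(224,v))
for s in [25,61,97,133,169]: print(pr(P["top"],np.r_[arc(s,v)[0],42]),pr(P["side"],np.r_[arc(s,v)[0],42]))
g=goal(v,15,225); print(g)
E
```

```text
[ 5.75707906e+02  1.66558831e+01 -8.77685270e-02] [[ 0.2  3.5]
 [ 1.3  1. ]
 [-3.4  0.3]
 [ 0.2 -0.8]
 [-0.3  0. ]
 [-0.6 -1.3]]
(array([557.31549031, 125.91303867]), np.float64(0.4213223820764031)) (array([538.51779063, -87.71031028]), np.float64(-0.5968594361054149))
[250.09318545 198.92586344] [256.11005627 201.32683413]
[263.50631312 195.57238839] [256.36965346 193.2750597 ]
[277.29325309 194.44516767] [258.97309787 185.82850395]
[291.09877023 195.57560546] [263.64683397 179.09817953]
[304.56608133 198.93893279] [270.12000382 173.15909979]
(array([-5.24510477, -4.16790449,  0.00617867]), array([-3.65428714e-05,  6.55108832e-05, -7.32215812e-01]))
```

```bash
python3 -m jog '[[[-0.5,-0.4,0,0,0,0],[-0.9,-0.7,0,0,0,0],[-0.9,-0.7,0,0,0,0]]]' 1 20; python3 -m jog '[[[-0.5,-0.4,0,0,0,0],[-0.9,-0.7,0,0,0,0],[-0.9,-0.7,0,0,0,0]]]'; python3 -m jog '[[[-0.5,-0.4,0,0,0,0],[-0.9,-0.7,0,0,0,0],[-0.9,-0.7,0,0,0,0]]]'
```

```text
t: 2.08
eef_pos: [219.5, 542.9, 226.0]
tcp_rot: [0.359, 3.119, -0.001]
force: [-0.7, 0.7, -0.8]
finger_gap: 63.9
grip_force: 0.0
t: 2.45
eef_pos: [290.6, 455.6, 226.0]
tcp_rot: [0.357, 3.12, -0.0]
force: [0.0, 0.5, 0.2]
finger_gap: 34.0
grip_force: 0.0
t: 2.82
eef_pos: [362.3, 368.2, 225.9]
tcp_rot: [0.356, 3.12, 0.0]
force: [0.1, 0.1, -0.4]
finger_gap: 3.9
grip_force: 0.0
```

```bash
python3 -m jog '[[[-0.5,-0.4,0,0,0,0],[-0.9,-0.7,0,0,0,0],[-0.9,-0.7,0,0,0,0]]]' ; python3 -m jog '[[[-0.5,-0.4,0,0,0,0],[-0.9,-0.7,0,0,0,0],[-0.9,-0.7,0,0,0,0]]]'; python3 -m jog '[[[-0.4,-0.4,0,0,0,-0.2],[-0.7,-0.7,0,0,0,-0.4],[-0.7,-0.7,0,0,0,-0.6],[-0.7,-0.7,0,0,0,-0.73],[-0.7,-0.7,0,0,0,-0.73]]]'
python3 - <<'E'
from h import *
v=[575.7,16.7,-.088]
print(goal(v,0,225), bot.get_state()["t"])
p=imaging.camera("wrist"); cv2.imwrite("pics/w1.png",p["pixels"])
M=np.array(p["cam_to_world"]); print(M[:3,3])
def fr(xy):
    a=np.array([(xy[0]-p["cx"]),(xy[1]-p["cy"])]); r=np.hypot(*a); th=r/p["fx"]; d=np.r_[a/r*np.sin(th),np.cos(th)]
    return M[:3,:3]@(d*[1,-1,-1])
for n in ["stroke_start","stroke_end","hinge_0"]:
    for k in nets.mark_of(p,n)[:5]:
        d=fr(k["xy"]); w=M[:3,3]+d*(42-M[2,3])/d[2]; print(n,np.round(k["xy"]),round(k["score"],2),np.round(w,1))
for s in [0,25,61,97,133,169,224]: print(s,arc(s,v)[0])
E
```

```text
t: 3.2
eef_pos: [434.3, 280.7, 225.8]
tcp_rot: [0.354, 3.12, 0.0]
force: [-0.1, 0.2, 0.9]
finger_gap: 0.6
grip_force: 0.0
t: 3.58
eef_pos: [506.6, 192.9, 225.6]
tcp_rot: [0.353, 3.121, -0.0]
force: [-0.1, 0.7, -0.3]
finger_gap: 0.7
grip_force: 0.0
t: 4.2
eef_pos: [557.2, 113.4, 225.4]
tcp_rot: [0.554, -3.092, -0.002]
force: [0.4, 0.5, -0.5]
finger_gap: 0.7
grip_force: 0.0
(array([-0.04456012,  0.11777467,  0.00422602]), array([ 1.97373826e-03,  3.53531545e-05, -8.49694451e-02])) 4.2
[487.7538881   87.40044112 384.72770346]
stroke_start [264. 180.] 0.92 [558.3 130.   42. ]
stroke_end [161. 158.] 0.63 [574.8   5.   42. ]
stroke_end [106. 108.] 0.59 [537.9 -83.4  42. ]
hinge_0 [135. 137.] 0.93 [560.8 -34.5  42. ]
hinge_0 [216. 183.] 0.81 [580.9  78.4  42. ]
hinge_0 [184. 166.] 0.69 [574.8  34.9  42. ]
hinge_0 [246. 182.] 0.66 [567.6 110.9  42. ]
hinge_0 [159. 157.] 0.57 [574.1   2.8  42. ]
0 [557.33287527 125.96140996]
25 [566.23482969 102.61439874]
61 [574.28000571  67.56606323]
97 [576.5080882   31.67530777]
133 [572.85954911  -4.09896849]
169 [563.43186706 -38.80097838]
224 [538.48572806 -87.6575821 ]
```

View pics/w1.png

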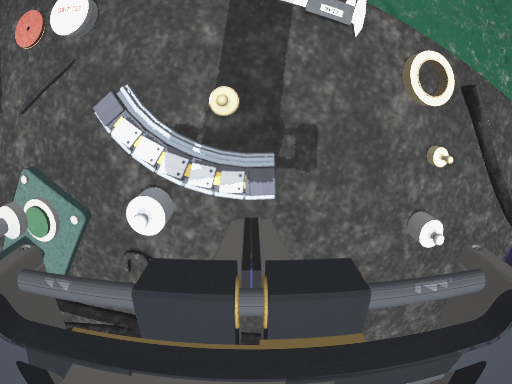

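The wrist view puts the start landing at px (264,180) and the end landing at (106,108). That shifts the fit about 4 mm in +y, so I update it and descend over the start landing.

```bash
echo 'V=[576.2,21,-.088]' >> h.py; python3 -c "
from h import *
print(goal(V,-3,140))"
```

```text
(array([-0.06516928,  0.20652254,  0.85583809]), array([ 4.71711504e-04,  8.64542547e-05, -1.05258278e-01]))
```

```bash
python3 -m jog '[[[-0.06,0.2,0.4,0,0,-0.1],[-0.06,0.2,0.85,0,0,-0.1],[-0.06,0.2,0.85,0,0,-0.1]]]'; python3 -m jog '[[[0,0,0.4,0,0,0],[0,0,0.75,0,0,0],[0,0,0.75,0,0,0],[0,0,0.75,0,0,0]]]'
python3 - <<'E'
from h import *
print(goal(V,-3,56),bot.get_state()["force"])
for c in ["side","wrist"]:
    p=imaging.camera(c); im=p["pixels"]
    im=im[120:250,190:340] if c=="side" else im[60:360,60:400]
    cv2.imwrite(f"pics/{c}2.png",cv2.resize(im,None,fx=4 if c=="side" else 2,fy=4 if c=="side" else 2,interpolation=2))
E
```

```text
t: 4.78
eef_pos: [554.0, 130.7, 137.8]
tcp_rot: [0.669, -3.062, 0.001]
force: [-0.1, 0.9, 0.8]
finger_gap: 0.5
grip_force: 0.0
t: 5.28
eef_pos: [558.2, 131.1, 67.8]
tcp_rot: [-0.669, 3.066, 0.0]
force: [0.4, 0.8, -0.7]
finger_gap: 0.6
grip_force: 0.0
(array([0.00746835, 0.02402417, 0.11824259]), array([-0.00066268,  0.00407404, -0.00657362])) [ 0.44328395  0.7823417  -0.70913574]
```

View pics/side2.png

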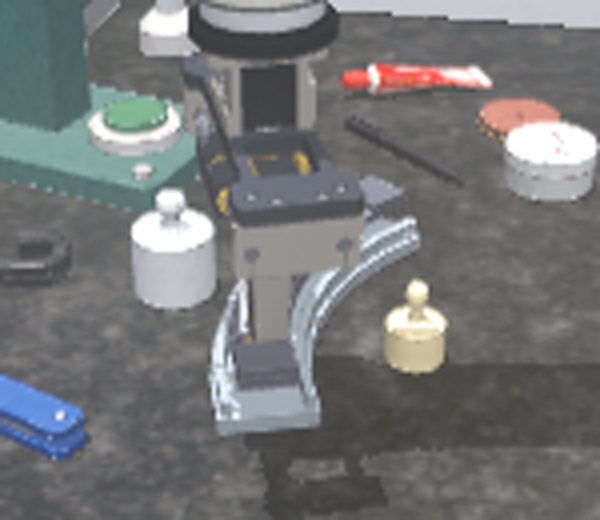

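View pics/wrist2.png

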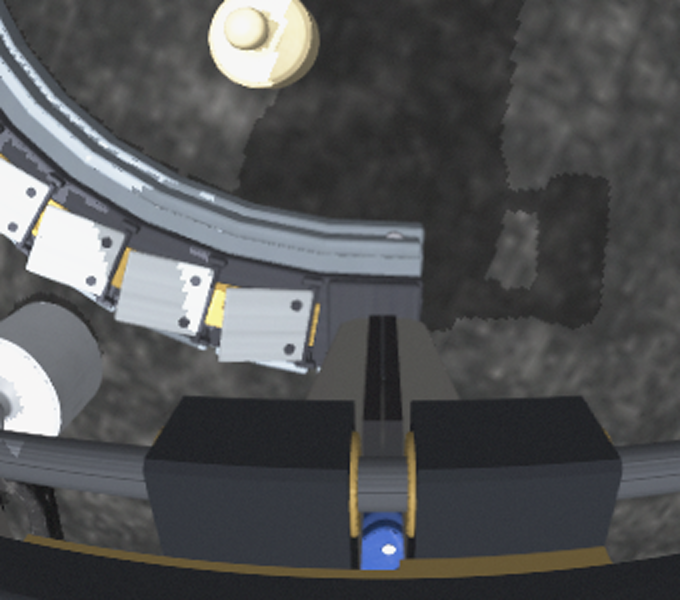

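The side crop shows the closed fingertips centred above the start landing. The wrist crop shows that leaf 1's hinge (crop px 315,320) is clear ahead of them. Next I feel for contact in small steps.

```bash
python3 -m jog '[[[0,0.02,0.05,0,0,0],[0,0.02,0.09,0,0,0],[0,0.02,0.11,0,0,0],[0,0.02,0.11,0,0,0],[0,0.02,0.11,0,0,0]]]'; for i in 1; do python3 -m jog '[[[0,0,0.01,0,0,0],[0,0,0.02,0,0,0],[0,0,0.02,0,0,0],[0,0,0.02,0,0,0]]]'; done
```

```text
t: 6.0
eef_pos: [555.8, 132.5, 54.6]
tcp_rot: [0.67, -3.069, 0.0]
force: [-0.7, -0.2, 0.1]
finger_gap: 0.3
grip_force: 0.0
t: 6.5
eef_pos: [556.0, 132.6, 52.9]
tcp_rot: [-0.67, 3.069, 0.0]
force: [-1.5, -0.2, 4.0]
finger_gap: 0.5
grip_force: 2.2
```

```bash
python3 -m jog '[[[0,0,0.01,0,0,0],[0,0,0.02,0,0,0],[0,0,0.02,0,0,0],[0,0,0.02,0,0,0]]]'; python3 -c "
from h import *
print(bot.get_state()['force'])
print(goal(V,-3,52))"
```

```text
t: 7.0
eef_pos: [555.9, 132.6, 50.9]
tcp_rot: [-0.67, 3.069, 0.0]
force: [-1.3, -0.4, 6.3]
finger_gap: 0.4
grip_force: 3.0
[-1.34960345 -0.35015358  6.32289696]
(array([-0.00733236,  0.000437  , -0.01141837]), array([-2.14080119e-05,  4.40468551e-04, -6.01914281e-03]))
```

```bash
cat >> h.py <<'E'
def plan(ss,z=51):
    for s in ss:
        a,b=goal(V,s,z); print(s,np.round(a,2),np.round(b[2],2))
E
python3 -c "
from h import *
plan([5,15,25,35,45,55,65,75])"
```

```text
5 [-0.01 -0.08 -0.  ] 0.04
15 [-0.   -0.18 -0.  ] 0.1
25 [ 0.01 -0.28 -0.  ] 0.16
35 [ 0.02 -0.38 -0.  ] 0.21
45 [ 0.04 -0.48 -0.  ] 0.27
55 [ 0.07 -0.57 -0.  ] 0.33
65 [ 0.09 -0.67 -0.  ] 0.39
75 [ 0.13 -0.76 -0.  ] 0.45
```

```bash
python3 -m jog '[[[-0.01,-0.08,0,0,0,0.04],[0,-0.18,0,0,0,0.1],[0.01,-0.28,0,0,0,0.16],[0.02,-0.38,0,0,0,0.21],[0.04,-0.48,0,0,0,0.27]]]'
python3 - <<'E'
from h import *
print(bot.get_state()["force"]); plan([55,65,75,85,95,105,115,125])
p=imaging.camera("wrist"); cv2.imwrite("pics/w3.png",cv2.resize(p["pixels"][60:360,60:400],None,fx=2,fy=2))
E
```

```text
t: 7.62
eef_pos: [572.8, 89.5, 51.1]
tcp_rot: [-0.342, 3.121, 0.004]
force: [-1.1, 3.8, 5.3]
finger_gap: 0.6
grip_force: 2.9
[-1.05570363  3.81604109  5.30605108]
55 [ 0.01 -0.12  0.  ] 0.06
65 [ 0.02 -0.22  0.  ] 0.12
75 [ 0.03 -0.32  0.  ] 0.18
85 [ 0.05 -0.41 -0.  ] 0.23
95 [ 0.07 -0.51 -0.  ] 0.29
105 [ 0.09 -0.61 -0.  ] 0.35
115 [ 0.12 -0.7  -0.  ] 0.41
125 [ 0.16 -0.8  -0.  ] 0.46
```

View pics/w3.png

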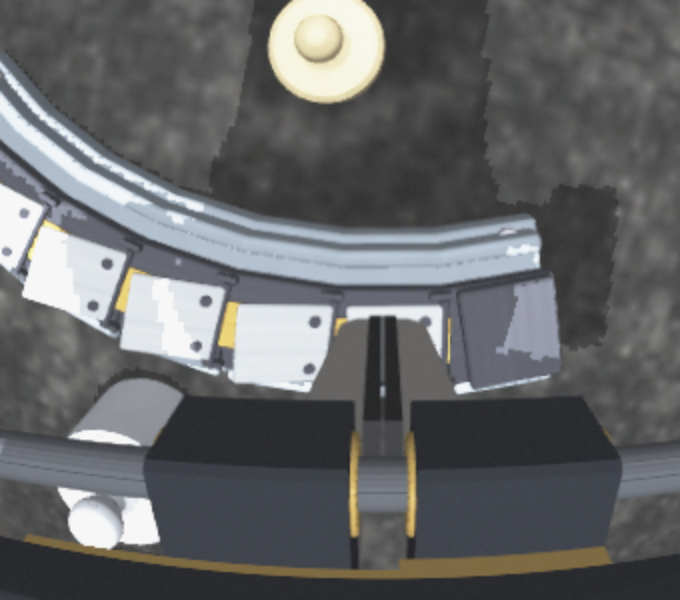

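Leaf 1 (crop px 390,315) lies flat under the fingers, the fingertips are centred across the row, and leaf 2 is still raised. Continuing the stroke.

```bash
python3 -m jog '[[[0.01,-0.12,0,0,0,0.06],[0.02,-0.22,0,0,0,0.12],[0.03,-0.32,0,0,0,0.18],[0.05,-0.41,0,0,0,0.23],[0.07,-0.51,0,0,0,0.29],[0.09,-0.61,0,0,0,0.35],[0.12,-0.7,0,0,0,0.41],[0.16,-0.8,0,0,0,0.46]]]'
python3 - <<'E'
from h import *
plan([135,145,155,165,175,185,195,205,212])
E
```

```text
t: 8.68
eef_pos: [575.3, 7.9, 51.3]
tcp_rot: [0.225, 3.131, 0.005]
force: [1.3, 9.4, 5.7]
finger_gap: 0.2
grip_force: 4.3
135 [ 0.01 -0.1   0.  ] 0.06
145 [ 0.02 -0.2   0.  ] 0.12
155 [ 0.03 -0.3   0.  ] 0.18
165 [ 0.04 -0.4   0.  ] 0.24
175 [ 0.07 -0.49  0.  ] 0.29
185 [ 0.09 -0.59  0.  ] 0.35
195 [ 0.12 -0.69  0.  ] 0.41
205 [ 0.15 -0.78  0.  ] 0.47
212 [ 0.18 -0.85 -0.  ] 0.51
```

```bash
python3 -m jog '[[[0.01,-0.1,0,0,0,0.06],[0.02,-0.2,0,0,0,0.12],[0.03,-0.3,0,0,0,0.18],[0.04,-0.4,0,0,0,0.24],[0.07,-0.49,0,0,0,0.29],[0.09,-0.59,0,0,0,0.35],[0.12,-0.69,0,0,0,0.41],[0.15,-0.78,0,0,0,0.47]]]'
python3 - <<'E'
from h import *
plan([213,219])
E
```

```text
t: 9.68
eef_pos: [549.8, -68.0, 51.3]
tcp_rot: [0.796, 3.035, 0.004]
force: [1.8, 4.4, 6.1]
finger_gap: 0.5
grip_force: 2.8
213 [ 0.01 -0.08  0.  ] 0.04
219 [ 0.02 -0.14  0.  ] 0.08
```

Now I move a little further along the end landing, lift straight up and check.

```bash
python3 -m jog '[[[0.01,-0.08,0,0,0,0.04],[0.02,-0.12,0,0,0,0.06],[0.02,-0.12,0,0,0,0.06],[0.02,-0.12,-0.05,0,0,0.06],[0.02,-0.12,-0.3,0,0,0.06],[0.02,-0.12,-0.7,0,0,0.06],[0.02,-0.12,-1,0,0,0.06],[0.02,-0.12,-1,0,0,0.06]]]'; python3 -m jog '[[[-0.4,0,-0.2,0,0,0],[-0.2,-0.5,-0.5,0,0,0],[-0.2,-0.9,-0.5,0,0,0],[-0.2,-0.9,-0.5,0,0,0]]]'
python3 - <<'E'
from h import *
a=imaging.camera("side")["pixels"][120:250,190:340]; b=imaging.camera("wrist")["pixels"][60:320,100:500]
a=cv2.resize(a,(600,520),interpolation=2); cv2.imwrite("pics/f1.png",a); cv2.imwrite("pics/f2.png",cv2.resize(b,(800,520),interpolation=2))
E
```

```text
t: 10.68
eef_pos: [541.1, -79.1, 152.3]
tcp_rot: [0.867, 3.016, 0.001]
force: [0.3, -0.5, -0.9]
finger_gap: 0.0
grip_force: 0.0
t: 11.18
eef_pos: [506.8, -168.4, 199.5]
tcp_rot: [-0.875, -3.015, 0.002]
force: [1.5, 0.9, 0.1]
finger_gap: 0.8
grip_force: 0.0
```

View pics/f1.png

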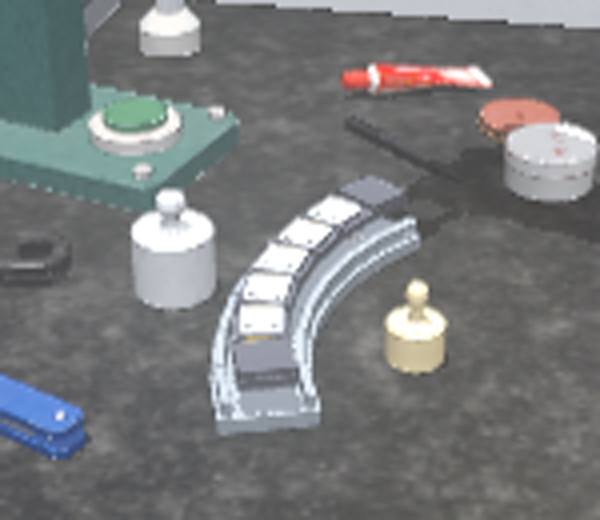

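View pics/f2.png

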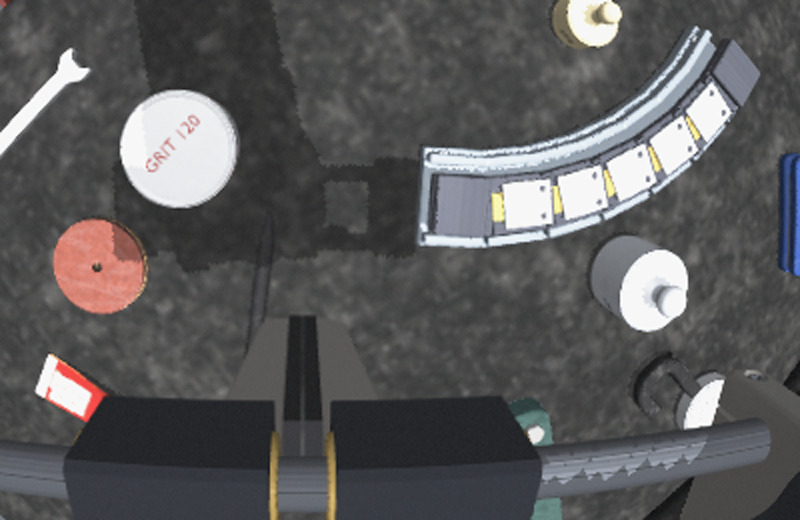

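In the side view all five leaves (crop px 262,320 to 335,208) lie level with the landings. The weights and tin stand where they were, and the hand is clear.

```bash
python3 -c "
from station import bot
print(bot.sign_off())"
```

```text
the job is handed in; nothing more can be done
None
```

I ran one light stroke along the row: all five leaves look flat in the final pictures, the bed was pressed only about 2 mm, the hand is clear, and the job is handed in (sign-off gave no verdict).

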